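# Swing the saucepan handle in between its neighbours on the bench hob

### The arm

A 7-joint arm with a two-finger parallel gripper is mounted at the origin on the work surface. World frame = base frame: x ahead of the robot, y to its left, z up, the work surface at z = 0. Lengths are in m, angles in rad, forces in N, time in s.
With the tool pointing down it reaches from about 0.4 to 0.875 m from the base axis. Payload 4.4 kg.
Tool frame: the origin (TCP) lies at the very end of the fingers, on their centre line; the grasp point (between the pads) lies 19 mm behind it; y points along the fingers, z is the direction in which the jaws open and shut, and the axes are right-handed (so a half turn about y gives the same grasp; the last joint's range is limited). The gripper opens to 85 mm and grips with 20 to 120 N. Pads are 22 mm wide; open, the fingers measure 114 mm over their backs; the gripper's body (76 mm by 85 mm) begins 54 mm behind the grasp point. The pads swing forward as they close: fully open they stand 13 mm farther back than shut.
Start: joints at [-1.181, 0.628, 0.038, 1.517, -0.027, 0.996, -0.02], TCP at [0.286, 0.584, 0.231] pointing down, gripper open.
Joint ranges: [-3.06, 3.06], [-0.37, 2.12], [-1.25, 1.32], [0.18, 2.47], [-1.1, 4.24], [0.23, 1.98], [-2.94, 2.94]. Speed limits (rad/s): [2.57, 2.57, 3.14, 3.14, 3.14, 3.14, 3.14].

### API

Orientations are given as a unit quaternion [x, y, z, w].
In Python, from rig import r gives the robot as it stands.
- The arm moves only by the tool arm_command, never from a script. Its argument "steps" is a list of rows, each an object with "delta_pos": the shift along the tool's x, y, z in m, a list of three; "delta_rot": the turn, a rotation vector about the tool's x, y, z in degrees, a list of three; "claw": the finger opening in m, from 0 to 0.0854. In form: [{"delta_pos": [dx, dy, dz], "delta_rot": [ax, ay, az], "claw": claw}, ...]. A call has 1 to 5 rows; each row shifts and turns the pose as measured when the row begins, along the tool's axes as they then stand; what a row does not reach is not made up. A row lasts 1/8 s, in which the tool goes at most 62.5 mm and 10.7 degrees, less where a joint would pass 70% of its speed; a pose out of reach is approached as far as the arm can. A call with a gripper value outside its range is refused whole. The fingers move at their own pace and stop on an object; "force" is the grip in N (left out, the last holds). Time passes only in rows, so rows that do not move let the fingers close. It gives the time, the measured TCP pose, the force and the opening at its end, in the units of the state.
- r.sense(): the state, without advancing time (a new reading comes with each control period).
- r.get_image(name): name is "side" or "top" or "wrist"; returns a dict with "pixels" (420x560x3 uint8, red, green, blue), "K" (3x3 intrinsics, pixels), "dist" ([k1, k2, p1, p2, k3] as OpenCV has them; the pictures are not rectified), "extrinsics" (4x4, takes a point from camera to world coordinates). Camera axes: x right, y down, z forward; pixel columns grow to the right and rows downward; lengths in m; the calibration is good to about 2 mm. A picture is of the moment at which its call begins. There is no depth.
- r.sign_off(): hands the job in, once; it reports no verdict.
Trained networks look in a picture, given as the dict that the camera call returned (one of the last four; its "shot" number tells which), for a name from the list of things; names that differ only in an ending like _2 or _b are one class to them, and where a whole thing is asked for, a point or a joint stands for the part that bears it (a point fixed in the world has none). Each returns a list of dicts, best first, with "p" (0 to 1); they miss things now and then, are a little off and sometimes report something else, mostly with a low value. They report only what shows in the picture. A call takes as long as a camera call.
- r.spot_in(picture, target): "location" ([column, row] in pixels, amid what is visible of it).
- r.place_of(picture, target): "location" ([column, row] in pixels: a listed point, or the origin of a listed thing).
The state is a dict: "clock": time; "joints": joint angles; "joint_vel": joint speeds; "joint_efforts": joint torques, N m; "ee_pos": TCP position; "tcp_rot": TCP orientation; "ft_force": force on the tool from outside, world axes, zero at the start; "moment": the same for the moment, N m; "opening": finger opening in m.
Only numpy, scipy, OpenCV 4.12 (cv2) and the standard library are available. Lean on these libraries where they do the work, as an engineer would, in place of code of your own. Each camera call takes 0.05 s, during which the arm holds its last target.

### The job

On the four-plate wax hob, the handle of the tall saucepan sticks out sideways, over or close beside the pan next to it. Swing the handle inward, so that it points to the middle of the hob, through the gap between the skillet and the milk pan and well clear of both; turn the saucepan on the spot, centred on its own plate, without lifting or tipping it, then let go. Do not knock the hob or the drip rack above it, and leave the other pans and the tin on the hob where they stand.

Things in the scene. Friction and masses are not known exactly. Their poses are not given: they have to be found in the camera images.
- hob: Bench hob, fixed: steel box 500 (x) x 580 (y) x 75 mm high. Four round dark plates 180 mm across, tops 83 mm above the bench, centred 115 mm left/right and 115 mm front/back of its middle. Origin: centre of its underside; own x points to its back (knobs on the front), y left, z up. It carries the drip rack; the front row of plates is open above.
- hob_middle (a point): The middle of the hob between the four plates, at plate-top height (83 mm above the bench).
- front_right_plate (a point): Centre of the top of the front right plate (nearest the robot, on its right), on which the saucepan stands.
- rack_front_tube (a point): Middle of the drip rack's front tube, 370 mm above the bench, 30 mm behind the hob's middle. Rack: two steel tubes 16 mm thick along the hob's y at x = +30 and +220 mm, 610 mm long, joined at both ends by tubes along x, on posts at x = +150, y = -305 and +305 mm; a ladle hangs at each end of the rear tube.
- saucepan: The pan to turn, loose, about 0.75 kg: steel, tallest on the hob, 150 mm across (156 at the rim), 120 high, on the front right plate. Origin: centre of its underside, z up. Handle along its own +x, rising 18 degrees outward: a straight black bar 20 mm wide, 24 deep, from 104 to 225 mm from the pan's axis. It slides and turns on its plate with light friction.
- saucepan_grip (a point): Middle of the handle bar, 165 mm from the saucepan's axis and 124 mm above its underside: a good place to grasp the bar across its 20 mm width.
- saucepan_tip (a point): Outer end of the saucepan's handle, 225 mm from its axis and 144 mm above its underside.
- skillet: Skillet, loose: dark steel, 180 mm across the rim, 45 high, flat handle along its own +x ending 215 mm from its axis, 70 mm above its underside. On the front left or the rear right plate, handle pointing away from the saucepan. Origin: centre of its underside.
- milk_pan: Milk pan, loose: aluminium, 140 mm across, 58 high, round wooden handle along its own +x ending 190 mm from its axis, 80 mm above its underside. On the other of these two plates, handle pointing away from the saucepan. Origin: centre of its underside.
- wax_tin: Closed round steel tin, loose, 100 mm across, 85 mm high, on the rear left plate. Origin: centre of its underside.

How it is judged:
By the outcome, as a careful person would: the job done as asked, in the order asked, and still so for the second after the job is handed in, with the robot touching nothing.
It also fails if it takes over 32 s, if anything falls off the work surface, if the arm or the gripper's body presses on something with over 40 N, if the wrist force passes 120 N, or if a joint passes its speed limit or range.

## Working session

There is one attempt and no reset: what is moved stays moved. The work goes in short steps, Python scripts to look and compute and a tool call to move; the robot and the scene stay as the last step left them, time stands still between calls to the robot, and variables do not carry over. Pictures are saved under pics/ and viewed, and the job is handed in when it is done.

Besides the shell and the picture viewer there is one more tool, called in YAML: its name, and indented under it one key for each argument. arm_command: Moves the arm, as the interface text tells. Its arguments: {"type":"object","properties":{"steps":{"type":"array","items":{"type":"object","properties":{"delta_pos":{"type":"array","items":{"type":"number"}},"delta_rot":{"type":"array","items":{"type":"number"}},"claw":{"type":"number"}}}},"force":{"type":"number"}},"required":["steps"]}

```bash
ls; mkdir -p pics
python3 - <<'E'
from rig import r
import cv2,json
s=r.sense();print({k:s[k] for k in('clock','ee_pos','tcp_rot','opening')})
for n in('top','side'):
    im=r.get_image(n)
    cv2.imwrite(f'pics/{n}0.png',im['pixels'][:,:,::-1])
    print(n,im['K'],im['dist'],im['extrinsics'])
    for t in('saucepan','saucepan_grip','saucepan_tip','hob','hob_middle','front_right_plate','rack_front_tube','skillet','milk_pan','wax_tin'):
        print(t,[(d['p'],d['location']) for d in r.place_of(im,t)[:2]])
E
```

```text
pics
{'clock': 0.0, 'ee_pos': array([0.28581229, 0.58311273, 0.23040887]), 'tcp_rot': array([ 0.6894535 , -0.15989981,  0.15961345, -0.6881929 ]), 'opening': 0.08514845939021957}
top [[507.39648175   0.         277.59898915]
 [  0.         507.39648175 205.31897144]
 [  0.           0.           1.        ]] [0.05741257 0.         0.         0.         0.        ] [[ 0.01418176 -0.99181673  0.12687969  0.47495091]
 [-0.99976427 -0.01197888  0.0181082   0.05760457]
 [-0.01644014 -0.12710659 -0.99175281  1.19973449]
 [ 0.          0.          0.          1.        ]]
saucepan [(0.89, [360.6, 257.6])]
saucepan_grip [(0.73, [282.9, 247.8])]
saucepan_tip [(0.55, [254.5, 244.7])]
hob [(0.76, [306.6, 207.8]), (0.61, [358.3, 257.5])]
hob_middle [(0.71, [308.2, 204.4])]
front_right_plate []
rack_front_tube []
skillet [(0.76, [358.6, 149.4])]
milk_pan [(0.74, [257.5, 253.0])]
wax_tin []
side [[446.63957248   0.         280.84165797]
 [  0.         446.63957248 198.41394388]
 [  0.           0.           1.        ]] [-0.04519396  0.          0.          0.          0.        ] [[ 0.98852353 -0.07622389  0.13042681  0.4954537 ]
 [-0.14977552 -0.60716736  0.78033012 -0.57900571]
 [ 0.01971111 -0.79090942 -0.61161569  0.73524345]
 [ 0.          0.          0.          1.        ]]
saucepan [(0.56, [242.3, 327.4])]
saucepan_grip [(0.98, [237.0, 215.2])]
saucepan_tip [(0.57, [232.4, 187.8])]
hob [(0.62, [291.3, 300.8])]
hob_middle [(0.74, [293.3, 275.1])]
front_right_plate []
rack_front_tube [(0.96, [316.0, 149.0])]
skillet [(0.59, [369.2, 314.6]), (0.16, [229.0, 243.5])]
milk_pan [(0.74, [227.4, 241.8]), (0.4, [315.9, 151.3])]
wax_tin [(0.84, [339.0, 232.0])]
```

View pics/top0.png

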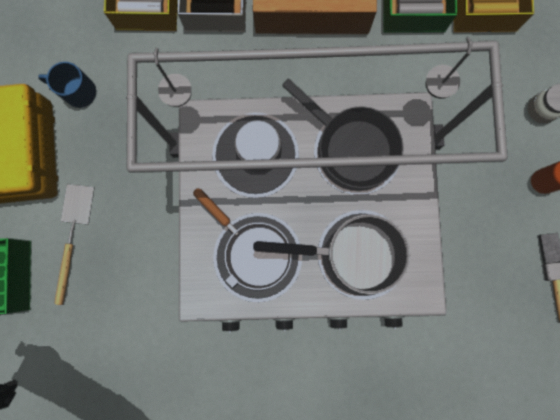

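View pics/side0.png

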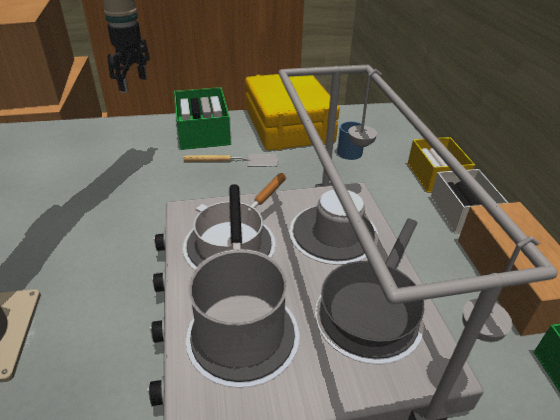

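```bash
cat > h.py <<'E'
import numpy as np,cv2
from scipy.spatial.transform import Rotation as R
def ray(im,px):
    u=cv2.undistortPoints(np.array([[px]],float),im['K'],np.array(im['dist']))[0,0]
    E=np.array(im['extrinsics']); d=E[:3,:3]@[u[0],u[1],1]; return E[:3,3],d/np.linalg.norm(d)
def onz(im,px,z):
    o,d=ray(im,px); return o+d*(z-o[2])/d[2]
def tri(a,pa,b,pb):
    o1,d1=ray(a,pa);o2,d2=ray(b,pb)
    A=np.stack([d1,-d2],1);t=np.linalg.lstsq(A,o2-o1,rcond=None)[0]
    p,q=o1+d1*t[0],o2+d2*t[1]; return (p+q)/2,np.linalg.norm(p-q)
def proj(im,P):
    E=np.linalg.inv(im['extrinsics']); return cv2.projectPoints(np.array(P,float).reshape(-1,3),cv2.Rodrigues(E[:3,:3])[0],E[:3,3],im['K'],np.array(im['dist']))[0][:,0]
E
python3 - <<'E'
from rig import r
from h import *
a=r.get_image('top');b=r.get_image('side')
np.set_printoptions(precision=4,suppress=True)
for n,z in(('saucepan',.083),('saucepan_grip',.207),('saucepan_tip',.227),('hob_middle',.083),('skillet',.083),('milk_pan',.083),('wax_tin',.083),('rack_front_tube',.37),('hob',0)):
    A=r.place_of(a,n);B=r.place_of(b,n)
    if A: print(n,'top',onz(a,A[0]['location'],z))
    if B: print(n,'side',onz(b,B[0]['location'],z))
    if A and B: print(n,'tri',*tri(a,A[0]['location'],b,B[0]['location']))
print(R.from_quat(r.sense()['tcp_rot']).as_matrix())
E
```

```text
saucepan top [ 0.5008 -0.1037  0.083 ]
saucepan side [ 0.5156 -0.1058  0.083 ]
saucepan tri [ 0.5082 -0.1041  0.0806] 0.014804563998951532
saucepan_grip top [0.519  0.0611 0.207 ]
saucepan_grip side [0.5193 0.0587 0.207 ]
saucepan_grip tri [0.5192 0.0611 0.205 ] 0.0003000590289324204
saucepan_tip top [0.52   0.1206 0.227 ]
saucepan_tip side [0.5189 0.1231 0.227 ]
saucepan_tip tri [0.5194 0.1204 0.2289] 0.0010431226568991415
hob_middle top [0.6332 0.0094 0.083 ]
hob_middle side [0.6259 0.008  0.083 ]
hob_middle tri [0.6298 0.0096 0.0816] 0.007202475687862392
skillet top [ 0.7405 -0.0956  0.083 ]
skillet side [ 0.7427 -0.1005  0.083 ]
skillet tri [ 0.7433 -0.0966  0.0777] 0.002877929377899939
milk_pan top [0.5093 0.1194 0.083 ]
milk_pan side [0.5    0.1195 0.083 ]
milk_pan tri [0.5047 0.1193 0.0834] 0.009222611471683335
wax_tin top [0.7451 0.1196 0.083 ]
wax_tin side [ 0.5107 -0.1058  0.083 ]
wax_tin tri [ 0.6466  0.0844 -0.086 ] 0.28420353280275923
rack_front_tube top [0.6515 0.0097 0.37  ]
rack_front_tube side [0.6538 0.0163 0.37  ]
rack_front_tube tri [0.6513 0.0098 0.3739] 0.0013664833117517572
hob top [0.6233 0.0159 0.    ]
hob side [0.6266 0.0123 0.    ]
hob tri [ 0.6255  0.0156 -0.0041] 0.0035415304463664306
[[ 0.8979 -0.      0.4402]
 [-0.4402 -0.      0.8979]
 [-0.     -1.     -0.    ]]
```

Run:
```python
from rig import r
from h import *
from scipy.optimize import least_squares
np.set_printoptions(precision=4,suppress=True)
a=r.get_image('top');b=r.get_image('side')
import pickle;pickle.dump((a,b),open('init.pkl','wb'))
def circ(c,rad,z,n=72):
    t=np.linspace(0,2*np.pi,n,endpoint=False);return np.stack([c[0]+rad*np.cos(t),c[1]+rad*np.sin(t),np.full(n,z)],1)
for px in((180,321),(444,315.5)): print('corner',onz(a,px,.075))
C=np.array([.6275,.0095]);
def dr(im,name,yaw,pan,C):
    v=cv2.resize(im['pixels'][:,:,::-1],None,fx=2,fy=2,interpolation=cv2.INTER_CUBIC)
    def pl(P,c,closed=True): cv2.polylines(v,[np.round((proj(im,P)*2+.5)*8).astype(np.int32)],closed,c,1,cv2.LINE_AA,3)
    M=np.array([[np.cos(yaw),-np.sin(yaw)],[np.sin(yaw),np.cos(yaw)]])
    for sx in(-1,1):
        for sy in(-1,1): pl(circ(C+M@[.115*sx,.115*sy],.09,.083),(0,255,0))
    k=np.array([[-.25,-.29],[.25,-.29],[.25,.29],[-.25,.29]])@M.T+C
    pl(np.c_[k,np.full(4,.075)],(255,255,0))
    pl(circ(pan,.078,.203),(0,0,255))
    pl(circ(pan,.075,.083),(255,0,255))
    x0,y0=(330,150) if name=='top' else (300,250)
    cv2.imwrite(f'pics/ov_{name}.png',v[y0:y0+550,x0:x0+620])
dr(a,'top',0,np.array([.508,-.104]),C);dr(b,'side',0,np.array([.508,-.104]),C)
```

```text
corner [0.3635 0.2861 0.075 ]
corner [ 0.3849 -0.2822  0.075 ]
```

View pics/ov_top.png

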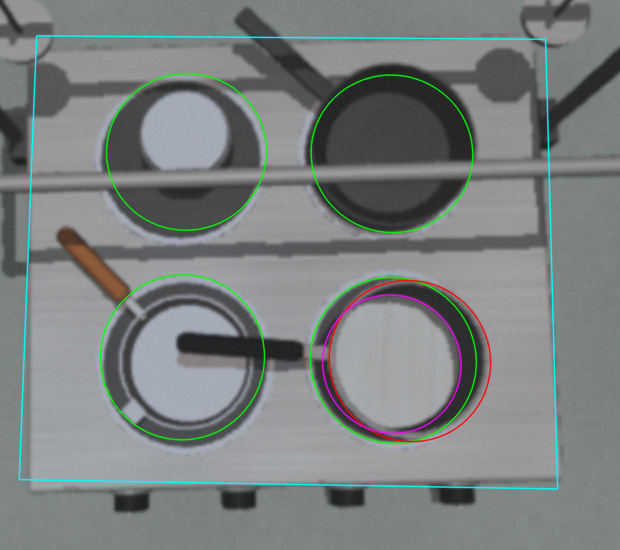

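View pics/ov_side.png

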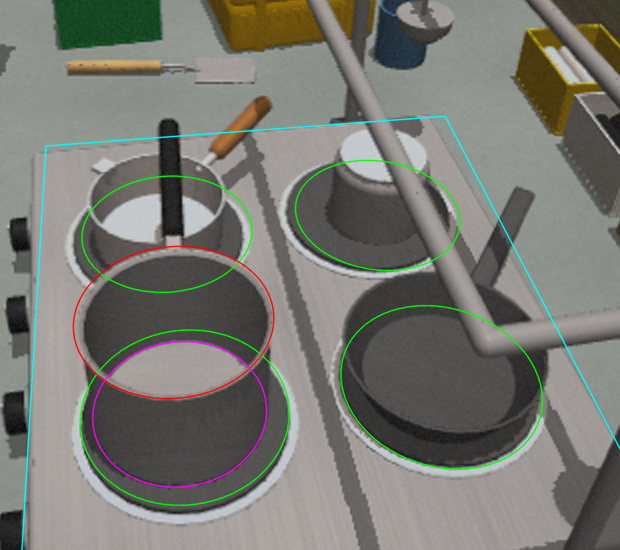

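```bash
cat > fit.py <<'E'
from h import *
from scipy.optimize import minimize
def circ(c,rad,z,n=120):
    t=np.linspace(0,2*np.pi,n,endpoint=False);return np.stack([c[0]+rad*np.cos(t),c[1]+rad*np.sin(t),np.full(n,z)],1)
def samp(g,im,P):
    p=proj(im,P).astype(np.float32);return cv2.remap(g,p[None,:,0].copy(),p[None,:,1].copy(),cv2.INTER_LINEAR)[0]
def plates(h):
    c,s=np.cos(h[2]),np.sin(h[2]);M=np.array([[c,-s],[s,c]])
    return {(sx,sy):h[:2]+M@[.115*sx,.115*sy] for sx in(-1,1) for sy in(-1,1)}
def hobscore(h,ims,w):
    t=0
    for im in ims:
        g=im['g']
        for k,c in plates(h).items():
            d=samp(g,im,circ(c,.09+w,.083))-samp(g,im,circ(c,.09-w,.083)); t+=np.mean(np.clip(d,0,80))
        for s in(-1,1):
            pass
    return -t/len(ims)
def panscore(p,ims,w):
    t=0
    for im in ims:
        g=im['g']
        d=samp(g,im,circ(p,.0765,.203))-.5*(samp(g,im,circ(p,.0765-w,.203))+samp(g,im,circ(p,.0765+w,.203)));t+=np.mean(np.clip(d,0,40))
    return -t/len(ims)
def prep(im):
    im=dict(im);im['g']=cv2.cvtColor(im['pixels'],cv2.COLOR_RGB2GRAY).astype(np.float32);return im
def best(f,x0,span,ims,ws):
    rng=np.random.default_rng(0);x0=np.array(x0,float);span=np.array(span)
    X=x0+rng.uniform(-1,1,(1500,len(x0)))*span
    v=[f(x,ims,ws) for x in X];x=X[np.argmin(v)]
    q=minimize(f,x,args=(ims,ws),method='Nelder-Mead',options=dict(initial_simplex=np.vstack([x]+[x+np.eye(len(x))[i]*.003 for i in range(len(x))])))
    return q.x,q.fun
E
cat > ov.py <<'E'
from fit import *
def draw(im,fn,h,pan,ang=None,crop=(300,150)):
    v=cv2.resize(im['pixels'][:,:,::-1],None,fx=2,fy=2,interpolation=cv2.INTER_CUBIC)
    def pl(P,c,cl=True): cv2.polylines(v,[np.round((proj(im,P)*2+.5)*8).astype(np.int32)],cl,c,1,cv2.LINE_AA,3)
    for c in plates(h).values(): pl(circ(c,.09,.083),(0,255,0))
    pl(circ(pan,.078,.203),(0,0,255));pl(circ(pan,.075,.083),(255,0,255))
    if ang is not None:
        u=np.array([np.cos(ang),np.sin(ang)])
        pl([[*(pan+u*q),.083+.124+(q-.165)*np.tan(np.pi/10)+.012] for q in(.104,.225)],(0,255,255),False)
    x,y=crop;cv2.imwrite(fn,v[y:y+580,x:x+640])
E
python3 - <<'E'
from fit import *;from ov import draw
import pickle
np.set_printoptions(precision=4,suppress=True)
a,b=map(prep,pickle.load(open('init.pkl','rb')))
for nm,ims in(('top',[a]),('side',[b]),('both',[a,b])):
    h,s=best(hobscore,[.627,.0095,.03],[.02,.02,.06],ims,.003)
    p,s2=best(panscore,[.508,-.104],[.02,.02],ims,.004)
    print(nm,h,np.degrees(h[2]),s,'plate FR',plates(h)[(-1,-1)],'pan',p,s2)
tip,_=np.array([.5194,.1204]),0
print(np.degrees(np.arctan2(*(tip-p)[::-1])),np.linalg.norm(tip-p))
draw(a,'pics/f_top.png',h,p,np.arctan2(*(tip-p)[::-1]));draw(b,'pics/f_side.png',h,p,np.arctan2(*(tip-p)[::-1]),(280,230))
E
```

```text
top [0.6233 0.0109 0.0403] 2.3094514389376286 -242.71554565429688 plate FR [ 0.5131 -0.1086] pan [ 0.5108 -0.1047] -15.885042190551758
side [0.6211 0.0056 0.0381] 2.1828795456719017 -189.05520629882812 plate FR [ 0.5106 -0.1136] pan [ 0.5101 -0.1061] -20.333248138427734
both [0.6228 0.0089 0.0388] 2.2218418640417372 -188.88946533203125 plate FR [ 0.5123 -0.1104] pan [ 0.5104 -0.1055] -17.29730987548828
87.71681379199501 0.22611847542628766
```

```bash
python3 -c "
import cv2,numpy as np
a=cv2.imread('pics/f_top.png');b=cv2.imread('pics/f_side.png');v=np.zeros((580,1280,3),np.uint8);v[:a.shape[0],:a.shape[1]]=a;v[:b.shape[0],640:640+b.shape[1]]=b;cv2.imwrite('pics/f1.png',cv2.resize(v,(800,362),interpolation=cv2.INTER_AREA))"
```

```text
(no output)
```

View pics/f1.png

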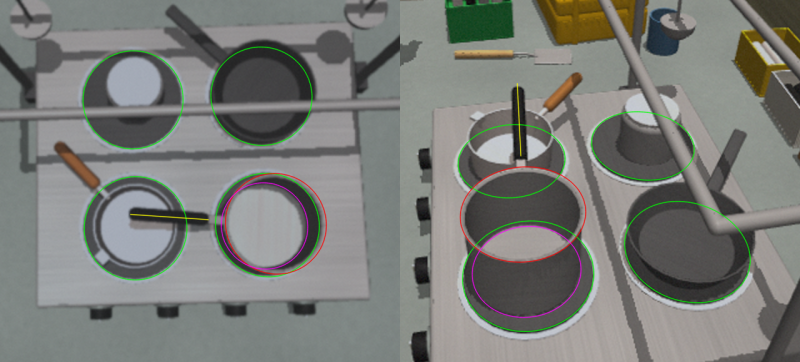

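Run:
```python
from fit import *
import pickle
a,b=pickle.load(open('init.pkl','rb'))
v=np.hstack([cv2.resize(a['pixels'][205:305,310:420,::-1],(400,364),interpolation=cv2.INTER_CUBIC),cv2.resize(b['pixels'][240:390,175:315,::-1],(400,428),interpolation=cv2.INTER_CUBIC)[:364]])
cv2.imwrite('pics/z.png',v)
```

```text
(no output)
```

View pics/z.png

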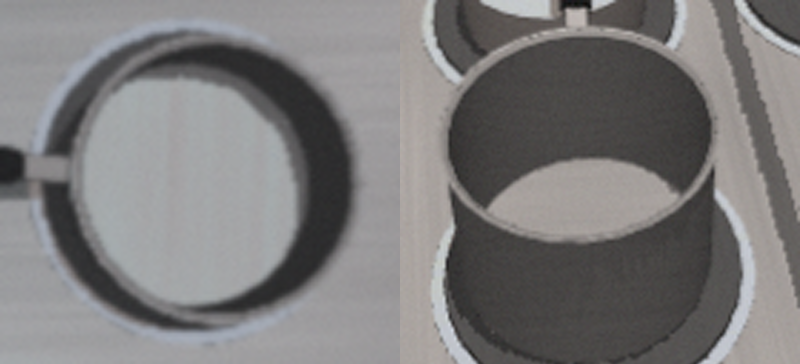

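Run:
```python
from fit import *
import pickle
a,b=pickle.load(open('init.pkl','rb'))
S=4;o=[]
p=np.array([.5104,-.1055]);h=np.array([.6228,.0089,.0388])
for im,(x,y) in((a,(300,195)),(b,(170,235))):
    v=cv2.resize(im['pixels'][y:y+150,x:x+125,::-1],None,fx=S,fy=S,interpolation=cv2.INTER_CUBIC)
    for P,c in((circ(p,.078,.203),(0,0,255)),(circ(p,.075,.083),(255,0,255)),(circ(plates(h)[(-1,-1)],.09,.083),(0,255,0))):
        q=(proj(im,P)-[x,y]+.5)*S-.5; print(q.min(0),q.max(0))
        cv2.polylines(v,[np.round(q*8).astype(np.int32)],True,c,1,cv2.LINE_AA,3)
    o.append(v[:400])
o=cv2.resize(np.hstack(o),(800,320));cv2.imwrite('pics/z2.png',o)
```

```text
[120.87195495  75.56576807] [443.75987192 397.83811731]
[107.57640342 105.20566716] [384.33465906 381.85728335]
[89.1981272  74.70981895] [421.40587853 406.63522624]
[72.37946082 54.21236958] [473.88251265 359.35351287]
[110.60172557 244.70384634] [458.67644813 536.48717802]
[ 79.72101787 227.55018941] [499.69849453 581.71693594]
```

View pics/z2.png

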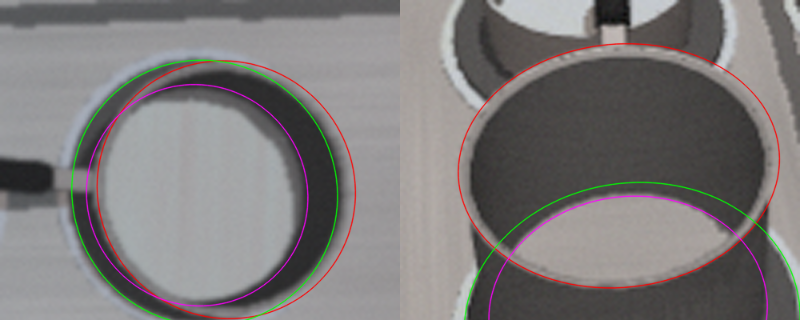

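```bash
cat > plan.py <<'E'
from rig import r
from h import *
def toolR(ang,tilt):
    u=np.array([np.cos(ang),np.sin(ang),0]);y=u*np.sin(tilt)+np.array([0,0,-np.cos(tilt)]);z=np.array([u[1],-u[0],0])
    return np.stack([np.cross(y,z),y,z],1)
def rows(p1,R1,mx=.05,mr=8.,n=5,nmin=1,start=None):
    s=r.sense();p0=np.array(s['ee_pos']);R0=R.from_quat(s['tcp_rot'])
    rv=(R0.inv()*R.from_matrix(R1)).as_rotvec();d=np.array(p1)-p0
    N=max(nmin,int(np.ceil(max(np.linalg.norm(d)/mx,np.degrees(np.linalg.norm(rv))/mr))))
    print('clock',s['clock'],'N',N,'dist mm',np.round(d*1e3,1),'rot deg',np.round(np.degrees(rv),2),'F',np.round(s['ft_force'],1),'op',round(s['opening'],4))
    out=[]
    for i in range(min(n,N)):
        Ri=R0*R.from_rotvec(rv*i/N)
        out.append('{"delta_pos":%s,"delta_rot":%s}'%(np.round(Ri.inv().apply(d/N),4).tolist(),np.round(np.degrees(rv/N),2).tolist()))
    print('['+','.join(out)+']')
PAN=np.array([.510,-.1045]);A0=np.radians(87.3);T=np.radians(30)
def grasp(pan,ang,rad=.15,tilt=T,back=0.,deep=.019):
    Rm=toolR(ang,tilt);g=np.array([pan[0]+rad*np.cos(ang),pan[1]+rad*np.sin(ang),.083+.124+(rad-.165)*np.tan(np.pi/10)])
    return g+Rm[:,1]*(deep-back),Rm
E
python3 -c "
from plan import *
p,M=grasp(PAN,A0,back=.12);print(p);rows(p,M,.055,8)"
```

```text
[ 0.51468709 -0.00511046  0.28959477]
clock 2.2 N 12 dist mm [ 228.6 -588.8   58.3] rot deg [17.41 64.98 26.51] F [-0.  -0.3  0.8] op 0.0856
[{"delta_pos":[0.0387, -0.0049, -0.0357],"delta_rot":[1.45, 5.42, 2.21]},{"delta_pos":[0.0417, -0.0073, -0.0317],"delta_rot":[1.45, 5.42, 2.21]},{"delta_pos":[0.0441, -0.0097, -0.0274],"delta_rot":[1.45, 5.42, 2.21]},{"delta_pos":[0.0461, -0.012, -0.0229],"delta_rot":[1.45, 5.42, 2.21]},{"delta_pos":[0.0475, -0.0144, -0.0181],"delta_rot":[1.45, 5.42, 2.21]}]
```

arm_command:
  steps:
    - {"delta_pos": [0.0387,-0.0049,-0.0357],"delta_rot": [1.45,5.42,2.21],"claw": 0.085}
    - {"delta_pos": [0.0417,-0.0073,-0.0317],"delta_rot": [1.45,5.42,2.21],"claw": 0.085}
    - {"delta_pos": [0.0441,-0.0097,-0.0274],"delta_rot": [1.45,5.42,2.21],"claw": 0.085}
    - {"delta_pos": [0.0461,-0.012,-0.0229],"delta_rot": [1.45,5.42,2.21],"claw": 0.085}
    - {"delta_pos": [0.0475,-0.0144,-0.0181],"delta_rot": [1.45,5.42,2.21],"claw": 0.085}

```text
clock: 2.82
ee_pos: [0.381, 0.3375, 0.2545]
tcp_rot: [-0.565, 0.374, -0.259, 0.688]
ft_force: [1.7, -0.4, -0.2]
opening: 0.0846
```

```bash
python3 -c "
from plan import *
p,M=grasp(PAN,A0,back=.12);rows(p,M,.055,8);print(r.sense()['joints'])"
```

```text
clock 2.825 N 7 dist mm [ 133.7 -342.7   35.1] rot deg [ 9.93 37.65 14.9 ] F [ 1.7 -0.4 -0.2] op 0.0846
[{"delta_pos":[0.0482, -0.0172, -0.0128],"delta_rot":[1.42, 5.38, 2.13]},{"delta_pos":[0.0485, -0.0193, -0.0078],"delta_rot":[1.42, 5.38, 2.13]},{"delta_pos":[0.0483, -0.0212, -0.0027],"delta_rot":[1.42, 5.38, 2.13]},{"delta_pos":[0.0474, -0.023, 0.0023],"delta_rot":[1.42, 5.38, 2.13]},{"delta_pos":[0.0461, -0.0246, 0.0073],"delta_rot":[1.42, 5.38, 2.13]}]
[-0.64663844  0.36900432  0.02670802  1.96190211 -0.34402935  0.76006689
  0.25788034]
```

arm_command:
  steps:
    - {"delta_pos": [0.0482,-0.0172,-0.0128],"delta_rot": [1.42,5.38,2.13]}
    - {"delta_pos": [0.0485,-0.0193,-0.0078],"delta_rot": [1.42,5.38,2.13]}
    - {"delta_pos": [0.0483,-0.0212,-0.0027],"delta_rot": [1.42,5.38,2.13]}
    - {"delta_pos": [0.0474,-0.023,0.0023],"delta_rot": [1.42,5.38,2.13]}
    - {"delta_pos": [0.0461,-0.0246,0.0073],"delta_rot": [1.42,5.38,2.13]}

```text
$.steps[0]: bad value
```

```bash
python3 -c "
from plan import *
p,M=grasp(PAN,A0,back=.12);rows(p,M,.055,8);print(r.sense()['joints'])"
```

```text
clock 2.825 N 7 dist mm [ 133.7 -342.7   35.1] rot deg [ 9.93 37.65 14.9 ] F [ 1.7 -0.4 -0.2] op 0.0846
[{"delta_pos":[0.0482, -0.0172, -0.0128],"delta_rot":[1.42, 5.38, 2.13]},{"delta_pos":[0.0485, -0.0193, -0.0078],"delta_rot":[1.42, 5.38, 2.13]},{"delta_pos":[0.0483, -0.0212, -0.0027],"delta_rot":[1.42, 5.38, 2.13]},{"delta_pos":[0.0474, -0.023, 0.0023],"delta_rot":[1.42, 5.38, 2.13]},{"delta_pos":[0.0461, -0.0246, 0.0073],"delta_rot":[1.42, 5.38, 2.13]}]
[-0.64663844  0.36900432  0.02670802  1.96190211 -0.34402935  0.76006689
  0.25788034]
```

Claw is required in each row.

arm_command:
  steps:
    - {"delta_pos": [0.0482,-0.0172,-0.0128],"delta_rot": [1.42,5.38,2.13],"claw": 0.085}
    - {"delta_pos": [0.0485,-0.0193,-0.0078],"delta_rot": [1.42,5.38,2.13],"claw": 0.085}
    - {"delta_pos": [0.0483,-0.0212,-0.0027],"delta_rot": [1.42,5.38,2.13],"claw": 0.085}
    - {"delta_pos": [0.0474,-0.023,0.0023],"delta_rot": [1.42,5.38,2.13],"claw": 0.085}
    - {"delta_pos": [0.0461,-0.0246,0.0073],"delta_rot": [1.42,5.38,2.13],"claw": 0.085}

```text
clock: 3.45
ee_pos: [0.4789, 0.0836, 0.2819]
tcp_rot: [-0.401, 0.561, -0.345, 0.637]
ft_force: [1.6, 0.2, -0.2]
opening: 0.085
```

```bash
python3 -c "
from plan import *
p,M=grasp(PAN,A0,back=.12);rows(p,M,.05,7);print(r.sense()['joints'])"
```

```text
clock 3.45 N 2 dist mm [ 35.8 -88.7   7.7] rot deg [ 2.13 10.01  3.81] F [ 1.6  0.2 -0.2] op 0.085
[{"delta_pos":[0.0402, -0.0231, 0.0124],"delta_rot":[1.07, 5.0, 1.9]},{"delta_pos":[0.0381, -0.0242, 0.0163],"delta_rot":[1.07, 5.0, 1.9]}]
[-0.01944898  0.38116108  0.14588628  1.94206851 -0.6168244   0.98895378
  0.64345388]
```

arm_command:
  steps:
    - {"delta_pos": [0.0402,-0.0231,0.0124],"delta_rot": [1.07,5.0,1.9],"claw": 0.085}
    - {"delta_pos": [0.0381,-0.0242,0.0163],"delta_rot": [1.07,5.0,1.9],"claw": 0.085}
    - {"delta_pos": [0,0,0],"delta_rot": [0,0,0],"claw": 0.085}

```text
clock: 3.82
ee_pos: [0.5173, -0.0149, 0.29]
tcp_rot: [-0.334, 0.622, -0.374, 0.601]
ft_force: [0.3, 0.7, 1.5]
opening: 0.085
```

Run:
```python
from plan import *
from ov import draw
import cv2
p,M=grasp(PAN,A0,back=.0);rows(p,M,.03,7);print(r.sense()['joints'])
w=r.get_image('wrist');s=r.get_image('side')
g,_=grasp(PAN,A0,deep=0)
t=np.array([*(PAN+.225*np.array([np.cos(A0),np.sin(A0)])),.227])
v=w['pixels'][:,:,::-1].copy()
for P,c in((g,(0,0,255)),(t,(0,255,0)),(np.r_[PAN,.203],(255,0,0))):
    q=proj(w,P)[0];print(q);cv2.circle(v,tuple(int(x) for x in np.clip(q,-2000,2000)),4,c,-1)
cv2.imwrite('pics/w1.png',np.vstack([v,s['pixels'][:,:,::-1]])[::1]);
cv2.imwrite('pics/w1.png',np.hstack([cv2.resize(v,(400,300)),cv2.resize(s['pixels'][:,:,::-1],(400,300))]))
for n in('saucepan_grip','saucepan_tip'): print(n,[(d['p'],d['location']) for d in r.place_of(w,n)[:1]])
```

```text
clock 3.825 N 5 dist mm [   0.2   69.8 -104.3] rot deg [-0.55 -0.74  0.11] F [0.3 0.7 1.5] op 0.085
[{"delta_pos":[-0.0017, 0.025, -0.0009],"delta_rot":[-0.11, -0.15, 0.02]},{"delta_pos":[-0.0017, 0.025, -0.0008],"delta_rot":[-0.11, -0.15, 0.02]},{"delta_pos":[-0.0017, 0.025, -0.0008],"delta_rot":[-0.11, -0.15, 0.02]},{"delta_pos":[-0.0017, 0.025, -0.0007],"delta_rot":[-0.11, -0.15, 0.02]},{"delta_pos":[-0.0016, 0.025, -0.0007],"delta_rot":[-0.11, -0.15, 0.02]}]
[ 0.15898346  0.4629585   0.21437372  1.81517872 -0.6621562   1.13930007
  0.66316104]
[274.22237903 191.95116841]
[272.60503172  94.36984883]
[276.67967542 392.89863382]
saucepan_grip [(0.56, [273.1, 172.8])]
saucepan_tip [(0.85, [269.8, 95.7])]
```

View pics/w1.png

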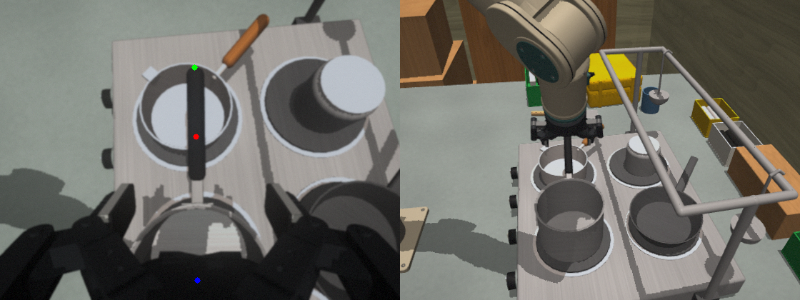

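arm_command:
  steps:
    - {"delta_pos": [-0.0017,0.025,-0.0008],"delta_rot": [-0.11,-0.15,0.02],"claw": 0.085}
    - {"delta_pos": [-0.0017,0.025,-0.0008],"delta_rot": [-0.11,-0.15,0.02],"claw": 0.085}
    - {"delta_pos": [-0.0017,0.025,-0.0008],"delta_rot": [-0.11,-0.15,0.02],"claw": 0.085}
    - {"delta_pos": [-0.0017,0.025,-0.0008],"delta_rot": [-0.11,-0.15,0.02],"claw": 0.085}
    - {"delta_pos": [-0.0016,0.02,-0.0007],"delta_rot": [-0.11,-0.15,0.02],"claw": 0.085}

```text
clock: 4.65
ee_pos: [0.5129, 0.0712, 0.1915]
tcp_rot: [-0.345, 0.616, -0.358, 0.611]
ft_force: [-0.2, -0.3, -0.2]
opening: 0.0853
```

Run:
```python
from plan import *
p,M=grasp(PAN,A0);rows(p,M,.03,7)
```

```text
clock 4.65 N 1 dist mm [  4.6 -16.4  -5.8] rot deg [ 0.59  1.5  -0.39] F [-0.2 -0.3 -0.2] op 0.0853
[{"delta_pos":[0.017, -0.0032, 0.0049],"delta_rot":[0.59, 1.5, -0.39]}]
```

arm_command:
  steps:
    - {"delta_pos": [0.0085,-0.0016,0.0024],"delta_rot": [0.3,0.75,-0.2],"claw": 0.085}
    - {"delta_pos": [0.0085,-0.0016,0.0024],"delta_rot": [0.3,0.75,-0.2],"claw": 0.085}
    - {"delta_pos": [0,0,0],"delta_rot": [0,0,0],"claw": 0.085}

```text
clock: 5.03
ee_pos: [0.5167, 0.0563, 0.1861]
tcp_rot: [-0.34, 0.62, -0.367, 0.604]
ft_force: [0.4, -0.3, 0.7]
opening: 0.0851
```

Run:
```python
from plan import *
p,M=grasp(PAN,A0);rows(p,M,.03,7)
w=r.get_image('wrist');cv2.imwrite('pics/w2.png',w['pixels'][:,:,::-1])
```

```text
clock 5.025 N 1 dist mm [ 0.8 -1.5 -0.4] rot deg [0.11 0.16 0.  ] F [ 0.4 -0.3  0.7] op 0.0851
[{"delta_pos":[0.0015, -0.0004, 0.0009],"delta_rot":[0.11, 0.16, 0.0]}]
```

View pics/w2.png

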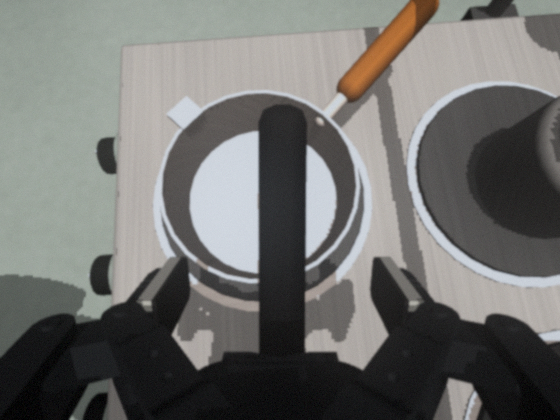

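arm_command:
  steps:
    - {"delta_pos": [0.001,0,0.001],"delta_rot": [0,0,0],"claw": 0.04}
    - {"delta_pos": [0,0,0],"delta_rot": [0,0,0],"claw": 0.015}
    - {"delta_pos": [0,0,0],"delta_rot": [0,0,0],"claw": 0.01}
    - {"delta_pos": [0,0,0],"delta_rot": [0,0,0],"claw": 0.01}
    - {"delta_pos": [0,0,0],"delta_rot": [0,0,0],"claw": 0.01}
  force: 50

```text
clock: 5.7
ee_pos: [0.5181, 0.0551, 0.1868]
tcp_rot: [-0.339, 0.62, -0.367, 0.605]
ft_force: [-0.1, -0.1, -0.7]
opening: 0.0194
```

Run:
```python
from plan import *
p,M=grasp(PAN,A0);rows(p,M,.03,7)
w=r.get_image('wrist');cv2.imwrite('pics/w3.png',w['pixels'][:,:,::-1])
```

```text
clock 5.7 N 1 dist mm [-0.6 -0.3 -1.2] rot deg [ 0.    0.16 -0.03] F [-0.1 -0.1 -0.7] op 0.0194
[{"delta_pos":[0.0008, 0.0008, -0.0006],"delta_rot":[0.0, 0.16, -0.03]}]
```

View pics/w3.png

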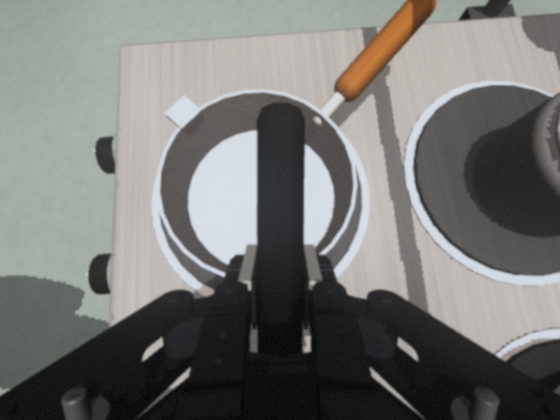

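```bash
cat > arc.py <<'E'
from plan import *
import pickle,os,sys
if not os.path.exists('ref.pkl'):
    s=r.sense();pickle.dump((np.array(s['ee_pos']),s['tcp_rot']),open('ref.pkl','wb'))
pr,qr=pickle.load(open('ref.pkl','rb'));Rr=R.from_quat(qr)
C0=np.array([.510,-.1045]);SH=np.array([.0015,-.0045]);TOT=40.
def pose(phi,tot=TOT):
    Z=R.from_euler('z',-phi,degrees=True);d=pr-np.r_[C0,0]
    return Z.apply(d)+np.r_[C0+SH*phi/tot,0],Z*Rr
def cur():
    s=r.sense();q=R.from_quat(s['tcp_rot']);phi=-np.degrees((q*Rr.inv()).as_rotvec())[2];return s,np.array(s['ee_pos']),q,phi
if __name__=='__main__':
    step=float(sys.argv[1]);n=int(sys.argv[2]);lead=float(sys.argv[3]) if len(sys.argv)>3 else 0
    s,p,q,phi=cur();e,Q=pose(phi)
    print('clock',s['clock'],'phi',round(phi,2),'err mm',np.round((p-e)*1e3,2),'roterr',np.round(np.degrees((Q.inv()*q).as_rotvec()),2),'F',np.round(s['ft_force'],1),'M',np.round(s['moment'],1),'op',round(s['opening'],4))
    out=[]
    for i in range(n):
        p1,q1=pose(min(phi+step*(i+1),TOT));
        out.append('{"delta_pos":%s,"delta_rot":%s,"claw":0.01}'%(np.round(q.inv().apply(p1-p),4).tolist(),np.round(np.degrees((q.inv()*q1).as_rotvec()),2).tolist()));p,q=p1,q1
    print('['+','.join(out)+']')
E
python3 arc.py 1.5 4
```

```text
clock 5.75 phi -0.0 err mm [ 0. -0.  0.] roterr [0. 0. 0.] F [ 0.4 -0.8  0.3] M [-0.5  0.1 -0.1] op 0.0192
[{"delta_pos":[0.0002, -0.0001, 0.0042],"delta_rot":[0.75, 1.3, -0.0],"claw":0.01},{"delta_pos":[0.0002, -0.0001, 0.0043],"delta_rot":[0.75, 1.3, -0.0],"claw":0.01},{"delta_pos":[0.0002, -0.0001, 0.0043],"delta_rot":[0.75, 1.3, -0.0],"claw":0.01},{"delta_pos":[0.0002, -0.0001, 0.0043],"delta_rot":[0.75, 1.3, -0.0],"claw":0.01}]
```

arm_command:
  steps:
    - {"delta_pos": [0.0002,-0.0001,0.0042],"delta_rot": [0.75,1.3,0],"claw": 0.01}
    - {"delta_pos": [0.0002,-0.0001,0.0043],"delta_rot": [0.75,1.3,0],"claw": 0.01}
    - {"delta_pos": [0.0002,-0.0001,0.0043],"delta_rot": [0.75,1.3,0],"claw": 0.01}
    - {"delta_pos": [0.0002,-0.0001,0.0043],"delta_rot": [0.75,1.3,0],"claw": 0.01}

```text
clock: 6.25
ee_pos: [0.5358, 0.0533, 0.1868]
tcp_rot: [-0.305, 0.638, -0.399, 0.584]
ft_force: [0.1, 0.0, 1.6]
opening: 0.0194
```

```bash
python3 arc.py 2 5
```

```text
clock 6.25 phi 6.26 err mm [0.11 0.7  0.04] roterr [-0.01  0.01  0.04] F [0.1 0.  1.6] M [-0.5  0.2  0.2] op 0.0194
[{"delta_pos":[0.0009, -0.0005, 0.0057],"delta_rot":[1.02, 1.72, -0.04],"claw":0.01},{"delta_pos":[0.0003, -0.0002, 0.0057],"delta_rot":[1.0, 1.73, -0.0],"claw":0.01},{"delta_pos":[0.0003, -0.0002, 0.0057],"delta_rot":[1.0, 1.73, -0.0],"claw":0.01},{"delta_pos":[0.0003, -0.0002, 0.0057],"delta_rot":[1.0, 1.73, -0.0],"claw":0.01},{"delta_pos":[0.0003, -0.0002, 0.0057],"delta_rot":[1.0, 1.73, -0.0],"claw":0.01}]
```

arm_command:
  steps:
    - {"delta_pos": [0.0009,-0.0005,0.0057],"delta_rot": [1.0,1.73,0],"claw": 0.01}
    - {"delta_pos": [0.0003,-0.0002,0.0057],"delta_rot": [1.0,1.73,0],"claw": 0.01}
    - {"delta_pos": [0.0004,-0.0002,0.0057],"delta_rot": [1.0,1.73,0],"claw": 0.01}
    - {"delta_pos": [0.0004,-0.0002,0.0057],"delta_rot": [1.0,1.73,0],"claw": 0.01}
    - {"delta_pos": [0.0004,-0.0002,0.0057],"delta_rot": [1.0,1.73,0],"claw": 0.01}

```text
clock: 6.88
ee_pos: [0.565, 0.044, 0.1868]
tcp_rot: [-0.244, 0.663, -0.452, 0.544]
ft_force: [0.2, 0.3, 0.8]
opening: 0.019
```

```bash
python3 arc.py 2 5
python3 - <<'E'
from h import *
from rig import r
s=r.get_image('side');t=r.get_image('top');print(np.round(r.sense()['joints'],2))
cv2.imwrite('pics/m1.png',np.hstack([cv2.resize(i['pixels'][:,:,::-1],(400,300),interpolation=cv2.INTER_AREA) for i in(s,t)]))
E
```

```text
clock 6.875 phi 16.92 err mm [0.18 0.07 0.04] roterr [-0.02  0.01  0.08] F [0.2 0.3 0.8] M [-0.4  0.2  0.3] op 0.019
[{"delta_pos":[0.0004, -0.0002, 0.0056],"delta_rot":[1.02, 1.72, -0.08],"claw":0.01},{"delta_pos":[0.0003, -0.0002, 0.0057],"delta_rot":[1.0, 1.73, -0.0],"claw":0.01},{"delta_pos":[0.0003, -0.0001, 0.0057],"delta_rot":[1.0, 1.73, -0.0],"claw":0.01},{"delta_pos":[0.0003, -0.0001, 0.0057],"delta_rot":[1.0, 1.73, -0.0],"claw":0.01},{"delta_pos":[0.0003, -0.0001, 0.0057],"delta_rot":[1.0, 1.73, -0.0],"claw":0.01}]
[ 0.08  0.58  0.16  1.97 -0.95  0.77  0.63]
```

View pics/m1.png

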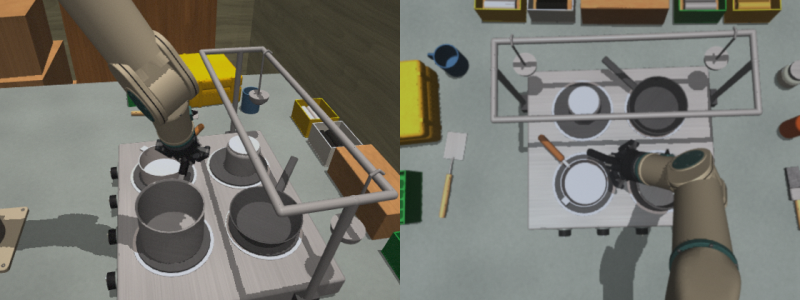

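```bash
cat > kin.py <<'E'
import numpy as np,itertools
from scipy.spatial.transform import Rotation as R
from scipy.optimize import least_squares
from rig import r
s=r.sense();print(list(np.round(s['joints'],4)),list(s['ee_pos']),list(s['tcp_rot']))
D=[([-1.181,.628,.038,1.517,-.027,.996,-.02],[.2858,.5831,.2304],[ 0.6894535 , -0.15989981,  0.15961345, -0.6881929 ]),
([-0.64663844,0.36900432,0.02670802,1.96190211,-0.34402935,0.76006689,0.25788034],[0.381,0.3375,0.2545],[-0.565,0.374,-0.259,0.688]),
([-0.01944898,0.38116108,0.14588628,1.94206851,-0.6168244,0.98895378,0.64345388],[0.4789,0.0836,0.2819],[-0.401,0.561,-0.345,0.637]),
([ 0.15898346,0.4629585,0.21437372,1.81517872,-0.6621562,1.13930007,0.66316104],[0.5173,-0.0149,0.29],[-0.334,0.622,-0.374,0.601]),
(s['joints'],s['ee_pos'],s['tcp_rot'])]
Q=np.array([d[0] for d in D]);P=np.array([d[1] for d in D]);RT=R.from_quat([d[2] for d in D])
# orientation first: axes z y z y z y z with signs, tool offset rotation solved by averaging
res=[]
for sg in itertools.product((1,-1),repeat=7):
    M=[]
    q=Q*np.array(sg)
    Rs=[R.from_euler('ZYZYZYZ'[0:3],x[:3])*R.from_euler('YZY',x[3:6])*R.from_euler('Z',x[6]) for x in q]
    # base yaw offset b unknown + tool T: RT = Rz(b) Rs T
    f=lambda v:np.concatenate([((R.from_rotvec([0,0,v[0]])*Rs[i]*R.from_rotvec(v[1:])).inv()*RT[i]).as_rotvec() for i in range(len(D))])
    best=min((least_squares(f,v0) for v0 in([0,2,0,0],[0,0,0,2],[0,-1.2,-1.2,1.2])),key=lambda o:o.cost)
    res.append((best.cost,sg,best.x))
res.sort(key=lambda t:t[0])
for c in res[:4]:print(c)
E
python3 kin.py
```

```text
[np.float64(0.077), np.float64(0.5817), np.float64(0.1551), np.float64(1.9691), np.float64(-0.9525), np.float64(0.7722), np.float64(0.6278)] [np.float64(0.5652499247895155), np.float64(0.04385372544116332), np.float64(0.18684252446612157)] [np.float64(-0.24419569411332964), np.float64(0.6629994166445768), np.float64(-0.4518499137952398), np.float64(0.544639230967339)]
(np.float64(2.0817436372509345e-06), (-1, -1, -1, -1, -1, -1, -1), array([3.13603228, 1.21003305, 1.2039101 , 1.20687072]))
(np.float64(2.0817436372509743e-06), (-1, 1, -1, 1, -1, 1, -1), array([-0.00556037, -2.40785403,  2.42010011,  2.42483359]))
(np.float64(0.05377913958201213), (-1, 1, 1, 1, -1, 1, -1), array([-0.12826782, -2.60105839,  2.20175378,  2.34671253]))
(np.float64(0.05377913958455149), (-1, -1, 1, -1, -1, -1, -1), array([3.01331353, 1.13142047, 1.3365991 , 1.1561449 ]))
```

```bash
cat >> kin.py <<'E'
sg=np.array([-1,1,-1,1,-1,1,-1]);v=res[1][2] if res[1][1]==tuple(sg) else res[0][2]
B=R.from_rotvec([0,0,v[0]]);T=R.from_rotvec(v[1:])
def frames(q):
    q=q*sg;Rc=B;F=[]
    for i,a in enumerate('zyzyzyz'): Rc=Rc*R.from_euler(a,q[i]);F.append(Rc)
    return F
def feats(q):
    F=frames(q);z=lambda Rm:Rm.as_matrix()[:,2];y=lambda Rm:Rm.as_matrix()[:,1];x=lambda Rm:Rm.as_matrix()[:,0]
    return np.stack([np.array([0,0,1.]),z(F[1]),z(F[3]),z(F[5]),y(F[0]),y(F[2]),y(F[4]),x(F[2]),x(F[4])],1)
A=np.vstack([feats(q) for q in Q]);b=P.ravel()
w0=np.array([.285,.42,.314,.32,0,0,0,0,0]);lam=1e-2
W=np.r_[np.ones(4)*1e-2,np.ones(5)*5e-2]
sol=np.linalg.lstsq(np.vstack([A,np.diag(W)]),np.r_[b,W*w0],rcond=None)[0]
print('len',np.round(sol,4),'res mm',np.round((A@sol-b)*1e3,1))
def fk(q): return feats(q)@sol,frames(q)[-1]*T
LO=np.array([-3.06,-.37,-1.25,.18,-1.1,.23,-2.94]);HI=np.array([3.06,2.12,1.32,2.47,4.24,1.98,2.94])
def ik(p,Rt,q0,reg=.02):
    def f(q):
        pp,RR=fk(q);return np.r_[(pp-p)*10,(RR.inv()*Rt).as_rotvec()*3,(q-q0)*reg]
    o=least_squares(f,np.clip(q0,LO+1e-3,HI-1e-3),bounds=(LO,HI));e=f(o.x);return o.x,np.linalg.norm(e[:3])*100,np.degrees(np.linalg.norm(e[3:6])/3)
E
python3 - <<'E'
from kin import *
from arc import pose
np.set_printoptions(precision=3,suppress=True)
q=np.array(s['joints'])
for phi in(20,24,28,32,36,40):
    p,Rt=pose(phi);q,e,er=ik(p,Rt,q);print(phi,q,round(e,2),round(er,2))
E
```

```text
[np.float64(0.077), np.float64(0.5817), np.float64(0.1551), np.float64(1.9691), np.float64(-0.9525), np.float64(0.7722), np.float64(0.6278)] [np.float64(0.5652499247895155), np.float64(0.04385372544116332), np.float64(0.18684252446612157)] [np.float64(-0.24419569411332964), np.float64(0.6629994166445768), np.float64(-0.4518499137952398), np.float64(0.544639230967339)]
(np.float64(2.0817436372509345e-06), (-1, -1, -1, -1, -1, -1, -1), array([3.13603228, 1.21003305, 1.2039101 , 1.20687072]))
(np.float64(2.0817436372509743e-06), (-1, 1, -1, 1, -1, 1, -1), array([-0.00556037, -2.40785403,  2.42010011,  2.42483359]))
(np.float64(0.05377913958201213), (-1, 1, 1, 1, -1, 1, -1), array([-0.12826782, -2.60105839,  2.20175378,  2.34671253]))
(np.float64(0.05377913958455149), (-1, -1, 1, -1, -1, -1, -1), array([3.01331353, 1.13142047, 1.3365991 , 1.1561449 ]))
len [ 0.3343  0.5587  0.3787  0.348  -0.0061 -0.0181 -0.0008  0.0034  0.0008] res mm [ 0.1 -0.1  0.2 -0.1  0.1  0.1  0.1  0.1 -0.  -0.1 -0.1 -0.4  0.1 -0.1
  0.1]
20 [ 0.072  0.581  0.162  1.971 -0.977  0.752  0.599] 0.0 0.0
24 [ 0.067  0.581  0.169  1.973 -1.01   0.725  0.565] 0.0 0.0
28 [ 0.062  0.581  0.177  1.975 -1.043  0.699  0.531] 0.0 0.0
32 [ 0.057  0.581  0.185  1.977 -1.075  0.671  0.497] 0.0 0.0
36 [ 0.06   0.579  0.18   1.979 -1.1    0.637  0.456] 0.0 0.0
40 [ 0.092  0.575  0.133  1.98  -1.1    0.582  0.395] 0.0 0.0
```

arm_command:
  steps:
    - {"delta_pos": [0.0004,-0.0002,0.0056],"delta_rot": [1.0,1.73,-0.08],"claw": 0.01}
    - {"delta_pos": [0.0004,-0.0002,0.0057],"delta_rot": [1.0,1.73,0],"claw": 0.01}
    - {"delta_pos": [0.0004,-0.0002,0.0057],"delta_rot": [1.0,1.73,0],"claw": 0.01}
    - {"delta_pos": [0.0004,-0.0002,0.0057],"delta_rot": [1.0,1.73,0],"claw": 0.01}

```text
clock: 7.48
ee_pos: [0.5866, 0.033, 0.1868]
tcp_rot: [-0.195, 0.679, -0.491, 0.509]
ft_force: [1.5, -0.4, 0.3]
opening: 0.0189
```

```bash
python3 arc.py 2 4
python3 - <<'E'
from h import *
from rig import r
s=r.get_image('side');t=r.get_image('top');print(np.round(r.sense()['joints'],3))
cv2.imwrite('pics/m2.png',np.hstack([cv2.resize(i['pixels'][:,:,::-1],(400,300),interpolation=cv2.INTER_AREA) for i in(s,t)]))
E
```

```text
clock 7.475 phi 25.38 err mm [-0.04 -0.32  0.03] roterr [-0.01  0.    0.01] F [ 1.5 -0.4  0.3] M [-0.3  0.3  0.2] op 0.0189
[{"delta_pos":[0.0, 0.0, 0.0056],"delta_rot":[1.01, 1.73, -0.01],"claw":0.01},{"delta_pos":[0.0003, -0.0001, 0.0058],"delta_rot":[1.0, 1.73, -0.0],"claw":0.01},{"delta_pos":[0.0002, -0.0001, 0.0058],"delta_rot":[1.0, 1.73, -0.0],"claw":0.01},{"delta_pos":[0.0002, -0.0001, 0.0058],"delta_rot":[1.0, 1.73, -0.0],"claw":0.01}]
[ 0.073  0.58   0.163  1.974 -1.017  0.712  0.551]
```

View pics/m2.png

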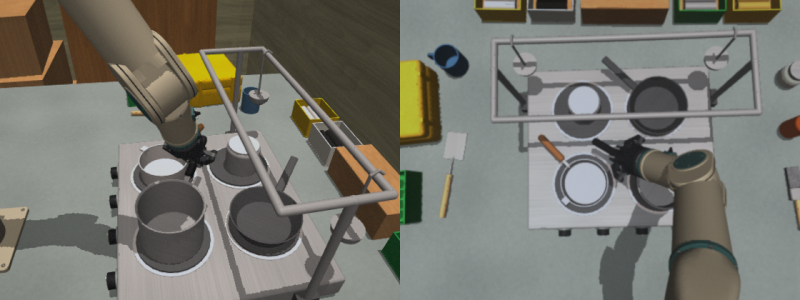

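arm_command:
  steps:
    - {"delta_pos": [0.0,0.0,0.0056],"delta_rot": [1.0,1.73,0],"claw": 0.01}
    - {"delta_pos": [0.0003,-0.0001,0.0058],"delta_rot": [1.0,1.73,0],"claw": 0.01}
    - {"delta_pos": [0.0003,-0.0001,0.0058],"delta_rot": [1.0,1.73,0],"claw": 0.01}

```text
clock: 7.95
ee_pos: [0.6021, 0.0233, 0.1868]
tcp_rot: [-0.157, 0.689, -0.518, 0.482]
ft_force: [-0.7, 0.7, 1.0]
opening: 0.0191
```

```bash
python3 arc.py 1.3 4
python3 - <<'E'
from h import *
from rig import r
print(np.round(r.sense()['joints'],3))
E
```

```text
clock 7.95 phi 31.72 err mm [ 0.07 -0.16  0.04] roterr [ 0.   -0.    0.02] F [-0.7  0.7  1. ] M [-0.3  0.4  0.2] op 0.0191
[{"delta_pos":[0.0001, 0.0, 0.0036],"delta_rot":[0.65, 1.13, -0.03],"claw":0.01},{"delta_pos":[0.0001, -0.0001, 0.0038],"delta_rot":[0.65, 1.13, -0.0],"claw":0.01},{"delta_pos":[0.0001, -0.0001, 0.0038],"delta_rot":[0.65, 1.13, -0.0],"claw":0.01},{"delta_pos":[0.0001, -0.0001, 0.0038],"delta_rot":[0.65, 1.13, -0.0],"claw":0.01}]
[ 0.086  0.577  0.143  1.977 -1.052  0.654  0.481]
```

arm_command:
  steps:
    - {"delta_pos": [0.0001,0.0,0.0036],"delta_rot": [0.65,1.13,0],"claw": 0.01}
    - {"delta_pos": [0.0002,-0.0001,0.0038],"delta_rot": [0.65,1.13,0],"claw": 0.01}
    - {"delta_pos": [0.0002,-0.0001,0.0038],"delta_rot": [0.65,1.13,0],"claw": 0.01}

```text
clock: 8.32
ee_pos: [0.6116, 0.0157, 0.1868]
tcp_rot: [-0.132, 0.694, -0.536, 0.462]
ft_force: [-0.2, 1.5, 0.4]
opening: 0.019
```

```bash
python3 arc.py 1.3 4
python3 - <<'E'
from h import *
from rig import r
print(np.round(r.sense()['joints'],3))
E
```

```text
clock 8.325 phi 35.92 err mm [ 0.02 -0.21  0.05] roterr [ 0.   -0.    0.04] F [-0.2  1.5  0.4] M [-0.2  0.3  0.2] op 0.019
[{"delta_pos":[0.0, 0.0001, 0.0036],"delta_rot":[0.65, 1.13, -0.04],"claw":0.01},{"delta_pos":[0.0001, -0.0001, 0.0038],"delta_rot":[0.65, 1.13, -0.0],"claw":0.01},{"delta_pos":[0.0001, -0.0001, 0.0038],"delta_rot":[0.65, 1.13, -0.0],"claw":0.01},{"delta_pos":[0.0, -0.0, 0.0005],"delta_rot":[0.09, 0.16, -0.0],"claw":0.01}]
[ 0.105  0.575  0.115  1.979 -1.065  0.607  0.428]
```

arm_command:
  steps:
    - {"delta_pos": [0.0001,0.0,0.0036],"delta_rot": [0.65,1.13,0],"claw": 0.01}
    - {"delta_pos": [0.0002,-0.0001,0.0038],"delta_rot": [0.65,1.13,0],"claw": 0.01}
    - {"delta_pos": [0.0001,-0.0001,0.0036],"delta_rot": [0.63,1.1,0],"claw": 0.01}
    - {"delta_pos": [0,0,0],"delta_rot": [0,0,0],"claw": 0.01}

```text
clock: 8.82
ee_pos: [0.6206, 0.0074, 0.1869]
tcp_rot: [-0.106, 0.699, -0.552, 0.442]
ft_force: [1.3, 1.1, 0.6]
opening: 0.0195
```

```bash
python3 arc.py 1.3 1
python3 - <<'E'
from h import *
from rig import r
print(np.round(r.sense()['joints'],3))
s=r.get_image('side');w=r.get_image('wrist')
import pickle;pickle.dump((s,w),open('g.pkl','wb'))
cv2.imwrite('pics/m3.png',np.hstack([cv2.resize(i['pixels'][:,:,::-1],(400,300),interpolation=cv2.INTER_AREA) for i in(s,w)]))
E
```

```text
clock 8.825 phi 40.14 err mm [ 0.04 -0.38  0.06] roterr [ 0.01 -0.01  0.05] F [1.3 1.1 0.6] M [-0.3  0.2  0.1] op 0.0195
[{"delta_pos":[-0.0002, 0.0002, -0.0007],"delta_rot":[-0.08, -0.12, -0.05],"claw":0.01}]
[ 0.127  0.572  0.082  1.98  -1.073  0.557  0.372]
```

View pics/m3.png

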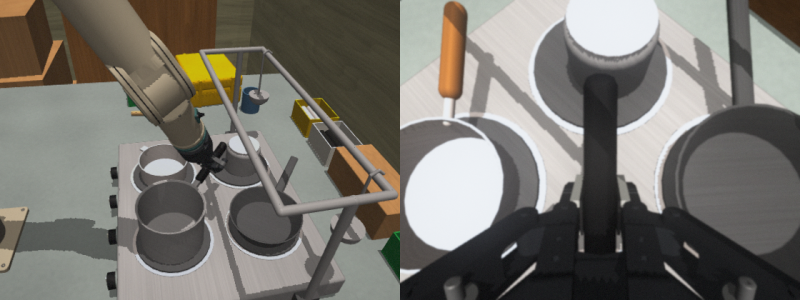

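Run:
```python
from fit import *;import pickle
s,w=pickle.load(open('g.pkl','rb'));b=prep(s)
p,sc=best(panscore,[.511,-.108],[.02,.02],[b],.004);print('pan side',p,sc,'(before: .5101,-.1061; plate side-only .5106,-.1136)')
h=np.array([.6222,.0080,.0392]);print(plates(h)[(-1,-1)])
v=cv2.resize(s['pixels'][225:395,165:325,::-1],None,fx=3.3,fy=3.3,interpolation=cv2.INTER_CUBIC)
for P,c in((circ(p,.078,.203),(0,0,255)),(circ(p,.075,.083),(255,0,255)),(circ([.5106,-.1136],.09,.083),(0,255,0)),(circ([.512,-.110],.09,.083),(255,255,0))):
    q=(proj(s,P)-[165,225]+.5)*3.3-.5;cv2.polylines(v,[np.round(q*8).astype(np.int32)],True,c,1,cv2.LINE_AA,3)
cv2.imwrite('pics/m4.png',v)
```

```text
pan side [ 0.50889894 -0.11055191] -23.29475975036621 (before: .5101,-.1061; plate side-only .5106,-.1136)
[ 0.51179519 -0.1114185 ]
```

View pics/m4.png

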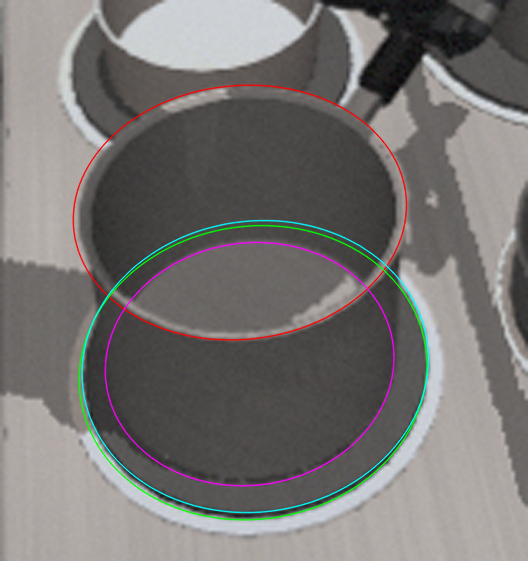

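arm_command:
  steps:
    - {"delta_pos": [0.0007,-0.0004,0.002],"delta_rot": [0,0,0],"claw": 0.01}
    - {"delta_pos": [0,0,0],"delta_rot": [0,0,0],"claw": 0.01}
    - {"delta_pos": [0,0,0],"delta_rot": [0,0,0],"claw": 0.045}
    - {"delta_pos": [0,0,0],"delta_rot": [0,0,0],"claw": 0.06}
    - {"delta_pos": [0,0,0],"delta_rot": [0,0,0],"claw": 0.06}

```text
clock: 9.55
ee_pos: [0.621, 0.005, 0.1864]
tcp_rot: [-0.106, 0.699, -0.553, 0.442]
ft_force: [-0.5, -0.2, 0.1]
opening: 0.0601
```

Run:
```python
from plan import *
s=r.sense();print(s['clock'],s['ee_pos'],s['opening'],s['ft_force'])
w=r.get_image('wrist');cv2.imwrite('pics/w5.png',w['pixels'][:,:,::-1])
```

```text
9.55 [0.62104338 0.00496158 0.18639466] 0.06010415398221591 [-0.46466707 -0.19343816  0.06101784]
```

View pics/w5.png

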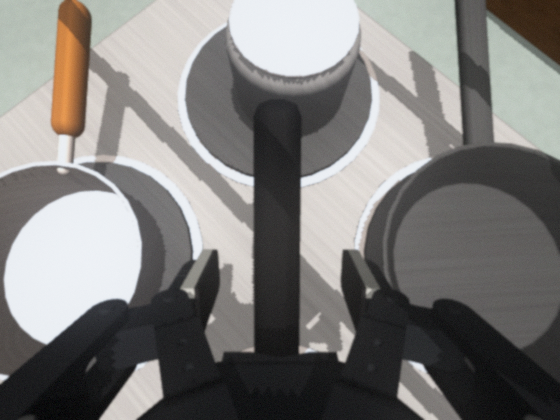

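arm_command:
  steps:
    - {"delta_pos": [0,-0.015,0],"delta_rot": [0,0,0],"claw": 0.06}
    - {"delta_pos": [0,-0.025,0],"delta_rot": [0,0,0],"claw": 0.06}
    - {"delta_pos": [0,-0.03,0],"delta_rot": [0,0,0],"claw": 0.06}
    - {"delta_pos": [0,-0.03,0],"delta_rot": [0,0,0],"claw": 0.06}
    - {"delta_pos": [0,-0.03,0],"delta_rot": [0,0,0],"claw": 0.06}

```text
clock: 10.22
ee_pos: [0.5736, -0.0453, 0.3034]
tcp_rot: [-0.107, 0.699, -0.553, 0.441]
ft_force: [0.5, 0.7, 0.2]
opening: 0.0599
```

Run:
```python
from plan import *
s=r.sense();print(s['clock'],s['ee_pos'],s['ft_force'],s['joints'])
# next: retreat to (0.40,-0.02,0.36)->away left
M=R.from_quat(s['tcp_rot']).as_matrix();print(M.T@np.array([-.05,0,.02]),M.T@np.array([-.03,.05,.0]))
```

```text
10.225 [ 0.57359886 -0.04529233  0.30339745] [0.45766809 0.71986209 0.2414262 ] [ 0.1346115   0.37166893  0.23499845  1.93002923 -0.82242556  0.81303775
  0.17072218]
[ 0.01949219 -0.03421601 -0.03673308] [-0.01414428  0.00819231 -0.05597165]
```

arm_command:
  steps:
    - {"delta_pos": [0.01,-0.02,-0.03],"delta_rot": [0,0,0],"claw": 0.06}
    - {"delta_pos": [-0.014,0.004,-0.055],"delta_rot": [0,0,0],"claw": 0.06}
    - {"delta_pos": [-0.014,0.004,-0.055],"delta_rot": [0,0,0],"claw": 0.06}
    - {"delta_pos": [-0.014,0.004,-0.055],"delta_rot": [0,0,0],"claw": 0.06}
    - {"delta_pos": [-0.014,0.004,-0.055],"delta_rot": [0,0,0],"claw": 0.06}

```text
clock: 10.85
ee_pos: [0.4154, 0.149, 0.336]
tcp_rot: [-0.098, 0.697, -0.558, 0.44]
ft_force: [1.7, 0.8, -0.3]
opening: 0.0596
```

Run:
```python
from plan import *
from ov import *
import pickle
s=r.sense();print(s['clock'],s['ee_pos'],s['joints'])
a=r.get_image('top');b=r.get_image('side');pickle.dump((a,b),open('end.pkl','wb'))
cv2.imwrite('pics/e1.png',np.hstack([cv2.resize(i['pixels'][:,:,::-1],(400,300),interpolation=cv2.INTER_AREA) for i in(b,a)]))
```

```text
10.85 [0.41544408 0.14899287 0.33595561] [-0.26932907  0.01322962  0.09379229  2.29466665 -0.67664162  0.48462498
 -0.38528356]
```

View pics/e1.png

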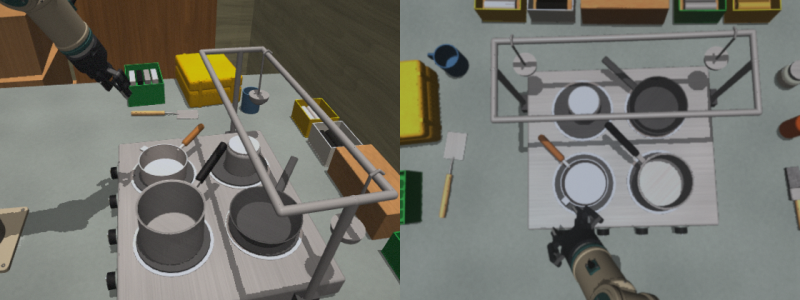

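Run:
```python
from plan import *
from ov import *
a=prep(r.get_image('top'));b=prep(r.get_image('side'))
T={}
for n in('saucepan','saucepan_grip','saucepan_tip','milk_pan','skillet','wax_tin'):
    for nm,im in(('a',a),('b',b)):
        o=r.place_of(im,n);T[n+nm]=o[0]['location'] if o else None
    if T[n+'a'] and T[n+'b']: print(n,*tri(a,T[n+'a'],b,T[n+'b']))
h=np.array([.6228,.0089,.0388])
for nm,im in(('top',a),('side',b)):
    print(nm,best(panscore,[.511,-.109],[.015,.015],[im],.004)[0])
import sys
v=[]
p=np.array([.5115,-.1105])
for im,(x,y) in((a,(300,195)),(b,(170,235))):
    w=cv2.resize(im['pixels'][y:y+150,x:x+125,::-1],None,fx=4,fy=4,interpolation=cv2.INTER_CUBIC)
    for P,c in((circ(p,.078,.203),(0,0,255)),(circ(p,.075,.083),(255,0,255)),(circ(plates(h)[(-1,-1)],.09,.083),(0,255,0))):
        q=(proj(im,P)-[x,y]+.5)*4-.5;cv2.polylines(w,[np.round(q*8).astype(np.int32)],True,c,1,cv2.LINE_AA,3)
    v.append(w)
cv2.imwrite('pics/e2.png',cv2.resize(np.hstack(v),(800,480)))
print(r.sense()['clock'])
```

```text
saucepan [ 0.51110891 -0.11241231  0.09295592] 0.0019121639347416367
saucepan_grip [0.62474024 0.00738966 0.21302499] 0.004091032276876482
saucepan_tip [0.65599122 0.05322603 0.1764611 ] 0.04020262824281018
milk_pan [0.5040949 0.1257441 0.0776635] 0.011407615637183153
skillet [ 0.73881933 -0.10373859  0.08164368] 0.0012898935661197685
wax_tin [0.7413302  0.11986609 0.07873391] 0.004493592549000268
top [ 0.51198786 -0.10977155]
side [ 0.51008131 -0.11119872]
11.65
```

View pics/e2.png

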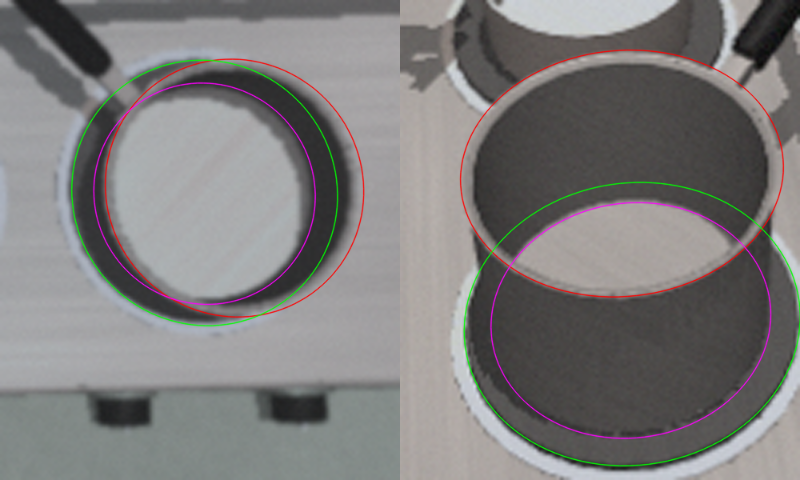

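Run:
```python
import pickle,cv2,numpy as np
a0,b0=pickle.load(open('init.pkl','rb'));a1,b1=pickle.load(open('end.pkl','rb'))
for x,y in((a0,a1),(b0,b1)):
    pass
v=np.hstack([np.abs(a0['pixels'].astype(int)-a1['pixels']).max(2),np.abs(b0['pixels'].astype(int)-b1['pixels']).max(2)])
cv2.imwrite('pics/d.png',cv2.resize(np.clip(v*3,0,255).astype(np.uint8),(800,300),interpolation=cv2.INTER_AREA))
```

```text
(no output)
```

View pics/d.png

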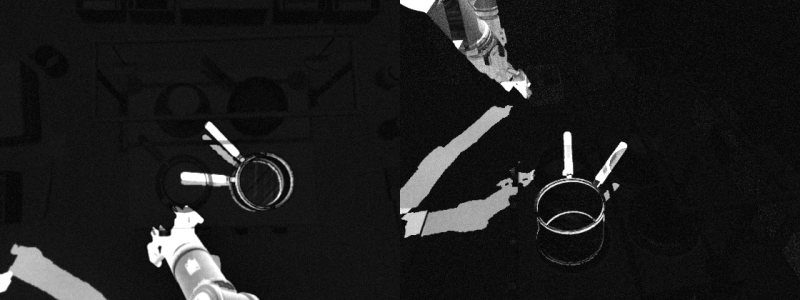

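The before/after difference picture shows changes only at the saucepan, its shadow and the arm, so nothing else moved. I'm handing the job in.

```bash
python3 -c "
from rig import r
s=r.sense();print(s['clock'],s['ft_force'],abs(s['joint_vel']).max());r.sign_off()"
```

```text
11.65 [-0.19553954  0.61325365  0.64953441] 0.0033955032429258307
the job is handed in; nothing more can be done
```

The saucepan's handle now points at the middle of the hob, through the gap between the skillet and the milk pan. I handed the job in at 11.65 s.

- **How it was done:** I gripped the bar with the tool tilted 30° to keep clear of the rack. I turned it about 40° around the pan's axis at constant height, shifting the pan about 6 mm toward its plate centre. Then I let go and backed away.
- **Direction:** the handle measures about 46°, against about 47° for the line from the plate centre to the hob middle.
- **Centring:** the pan is within about 2 mm of its plate centre by the combined fit of both cameras. The two cameras disagree by up to 5 mm on where the plate centre is.
- **Other things:** before/after pictures changed only at the saucepan, its shadow and the arm. Wrist force stayed under about 2 N at every reading, and the gripper touched neither the rack nor the other pans.
- **Check that disagreed:** the network's last reading of the handle tip was inconsistent between the cameras (40 mm apart). I did not use it and took the angle from the grip point and the pan fits.

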